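# Put the check-up instruments back on their own charging docks

## Task

The four instruments at the telehealth desk have all been left on the wrong charging docks: move each one to the dock of its own colour, standing or lying as it does now and centred on the dock, with the empty grey mat as a free spot to park one on meanwhile. Set each down gently, without dropping or slamming it, and leave the phone where it lies.

Things in the scene. Friction and masses are not known exactly. Their poses are not given: they have to be found in the camera images.
- oximeter_center (a point): blue fingertip pulse oximeter, a rounded clip 62 mm long (x) by 36 mm wide (y) by 34 mm high, dark screen on top, about 70 g. This point is its centre, half-way up; z axis up when it stands as at the start, x along its length
- meter_center (a point): green glucose meter, a rounded flat box 86 mm long (x) by 46 mm wide (y) by 28 mm high, dark screen and two white buttons on top, about 100 g. This point is its centre, half-way up; z axis up when it stands as at the start, x along its length
- thermometer_center (a point): red ear thermometer standing upright, round, 85 mm high: foot 50 mm across up to 8 mm, straight body 36 mm across from 14 to 62 mm above its underside, white tapered tip above, about 120 g. This point is its centre, half-way up; z axis up when it stands as at the start (42.5 mm above its underside)
- recorder_center (a point): yellow puck-shaped heart-rhythm recorder, round, 50 mm across and 28 mm high, two steel contact plates on top, about 90 g. This point is its centre, half-way up; z axis up when it stands as at the start
- dock_blue: blue round charging dock fixed to the desk: flat disc 110 mm across, 8 mm thick, no rim, with a white spot 60 mm across in the middle; origin at the disc's centre on the desk (its top is 8 mm above the origin), z up; home of the blue instrument
- dock_green: green round charging dock fixed to the desk: flat disc 110 mm across, 8 mm thick, no rim, with a white spot 60 mm across in the middle; origin at the disc's centre on the desk (its top is 8 mm above the origin), z up; home of the green instrument
- dock_red: red round charging dock fixed to the desk: flat disc 110 mm across, 8 mm thick, no rim, with a white spot 60 mm across in the middle; origin at the disc's centre on the desk (its top is 8 mm above the origin), z up; home of the red instrument
- dock_yellow: yellow round charging dock fixed to the desk: flat disc 110 mm across, 8 mm thick, no rim, with a white spot 60 mm across in the middle; origin at the disc's centre on the desk (its top is 8 mm above the origin), z up; home of the yellow instrument
- mat: square grey parking mat, 110 by 110 mm, 8 mm thick, fixed to the desk and empty at the start; origin at its centre on the desk (its top is 8 mm above the origin), z up
- phone_center (a point): bystander: copper-coloured folded phone lying on the desk, 86 by 72 by 17 mm; this point is its centre
There are look-alikes about, which are no part of the job. There is more than one size of the part that bears thermometer_center; the job needs the largest. Of the things like the dock_green, leave any that is orange; of the rest the larger one is meant.

How it is judged:
At the end, for the whole second after the job is handed in: Each of the four instruments rests on the dock of its own colour: centre within 15 mm of the dock's centre seen from above, upright within 0.15 rad, height right to 5 mm (directly on the dock), slower than 0.02 m/s. Its turn about the vertical does not matter (horizontal distance between oximeter_center and dock_blue below 0.015 m and angle between each of oximeter_center, meter_center, thermometer_center, recorder_center's own z axis and vertical below 0.15 rad and z of oximeter_center in the frame of dock_blue between 0.02 and 0.03 m and linear speed of each of oximeter, meter, thermometer, recorder below 0.02 m/s and horizontal distance between meter_center and dock_green below 0.015 m and z of meter_center in the frame of dock_green between 0.017 and 0.027 m and horizontal distance between thermometer_center and dock_red below 0.015 m and z of thermometer_center in the frame of dock_red between 0.0455 and 0.0555 m and horizontal distance between recorder_center and dock_yellow below 0.015 m and z of recorder_center in the frame of dock_yellow between 0.017 and 0.027 m); the robot touches nothing.
It fails at once if an instrument is dropped or slammed on a dock or the mat (contact over 60 N) (contact force between any of oximeter, meter, thermometer, recorder and dock_blue above 60 N or contact force between any of oximeter, meter, thermometer, recorder and dock_green above 60 N or contact force between any of oximeter, meter, thermometer, recorder and dock_red above 60 N or contact force between any of oximeter, meter, thermometer, recorder and dock_yellow above 60 N or contact force between any of oximeter, meter, thermometer, recorder and mat above 60 N).
It fails at once if the phone is moved by more than 30 mm (distance of phone_center from where it was at the start of the episode above 0.03 m).
It also fails if it takes over 134 s, if anything falls off the work surface, if the arm or the gripper's body presses on something with over 40 N, if the wrist force passes 120 N, or if a joint passes its speed limit or range.

## Robot

A 7-joint arm with a two-finger parallel gripper is mounted at the origin on the work surface. World frame = base frame: x ahead of the robot, y to its left, z up, the work surface at z = 0. Lengths are in m, angles in rad, forces in N, time in s.
With the tool pointing down it reaches from about 0.4 to 0.925 m from the base axis. Payload 4.1 kg.
Tool frame: the origin (TCP) lies at the very end of the fingers, on their centre line; the grasp point (between the pads) lies 19 mm behind it (bot.grip_depth is the distance from the TCP to the grasp point, in m); z points along the fingers, y is the direction in which the jaws open and shut (so a half turn about z gives the same grasp; the last joint's range is limited). The gripper opens to 85 mm and grips with 20 to 120 N. Pads are 22 mm wide; open, the fingers measure 114 mm over their backs; the gripper's body (76 mm by 85 mm) begins 54 mm behind the grasp point. The pads swing forward as they close: fully open they stand 13 mm farther back than shut.
Start: joints at [1.158, 0.398, 0.045, 1.537, -0.019, 1.207, -0.051], TCP at [0.201, -0.618, 0.231] pointing down, gripper open.
Joint ranges: [-2.82, 2.82], [-0.49, 2.23], [-1.37, 1.46], [0, 2.46], [-1.36, 4.5], [0.23, 2], [-2.94, 2.94]. Speed limits (rad/s): [2.57, 2.57, 3.14, 3.14, 3.14, 3.14, 3.14].

## Interface

Orientations are given as a 3x3 rotation matrix whose columns are the frame's x, y, z axes.
In Python, from station import bot, eyes gives the robot as it stands.
- The arm moves only by the shell command python3 -m crank 'ROWS' [FORCE]. ROWS is JSON, a list of rows, each an object with "jaw": the opening, from 0 (shut) to 1 (fully open); "offset": the shift along the tool's x, y, z in cm, a list of three; "spin": the turn about the tool's z in degrees. In form: [{"jaw": jaw, "offset": [dx, dy, dz], "spin": spin}, ...]. A call has exactly 10 rows; each row is the pose to reach, as a shift and turn from the pose commanded when the call began, along the tool's axes at that moment; what a row does not reach only later rows make up. A row lasts 1/10 s, in which the tool goes at most 50 mm and 8.59 degrees, less where a joint would pass 70% of its speed; a pose out of reach is approached as far as the arm can. A call with a gripper value outside its range is refused whole. The fingers move at their own pace and stop on an object; FORCE is the grip in N (left out, the last holds). Time passes only in rows, so rows that repeat a pose let the fingers close, or fill a call up. It gives the time, the measured TCP pose, the force and the opening at its end, in the units of the state.
- bot.sense(): the state, without advancing time (a new reading comes with each control period).
- eyes.read_camera(name): name is "scene" or "top"; returns the picture (420x560x3 uint8, blue, green, red); there is no depth.
- eyes.calibration(name): a dict with "fovy" (degrees; the focal length in pixels is half the picture's height over the tangent of half this angle, whatever the lens; pixels are square), "cx", "cy" (the principal point, pixels), "extrinsics" (4x4, takes a point from world to camera coordinates). Camera axes: x right, y up, looking along -z (the intrinsics and any distortion apply to the point x, -y, -z); pixel columns grow to the right and rows downward; lengths in m; the calibration is good to about 2 mm. A picture is of the moment at which its call begins. calibration takes no time and is no camera call.
- bot.close_job(): hands the job in, once; it reports no verdict.
The state is a dict: "t": time; "qpos": joint angles; "qvel": joint speeds; "joint_torque": joint torques, N m; "tcp_pos": TCP position; "orientation": TCP orientation; "wrist_force": force on the tool from outside, world axes, zero at the start; "wrist_torque": the same for the moment, N m; "gripper_width": opening from 0.0 (shut) to 1.0 (fully open).
Only numpy, scipy, OpenCV 4.12 (cv2) and the standard library are available. Lean on these libraries where they do the work, as an engineer would, in place of code of your own. Each camera call takes 0.05 s, during which the arm holds its last target. There are 200 camera calls.

## Working session

There is one attempt and no reset: what is moved stays moved. The work goes in short steps, Python scripts to look and compute and a shell command to move; the robot and the scene stay as the last step left them, time stands still between calls to the robot, and variables do not carry over. Pictures are saved under pics/ and viewed, about 12 in all and at most 16, crops included, and the job is handed in when it is done.

```bash
ls; mkdir -p pics; python3 - <<'E'
from station import bot, eyes
import cv2,json
s=bot.sense();print(s)
for n in("scene","top"):
    im=eyes.read_camera(n);cv2.imwrite(f"pics/{n}0.png",im);print(n,eyes.calibration(n))
E
```

```text
pics
{'t': 0.0, 'qpos': array([ 1.15802811,  0.39919489,  0.04503312,  1.53788776, -0.01868478,
        1.2068544 , -0.05068167]), 'qvel': array([ 4.97510545e-04, -3.14839009e-04,  1.88854570e-04, -2.78328139e-03,
        2.57092087e-04,  2.22610365e-04, -4.13970473e-06]), 'joint_torque': array([-3.07769842e-04, -4.75123823e+01,  1.36429165e+00, -2.54213923e+01,
        1.14739724e-02,  9.57235519e-03,  5.65599407e-07]), 'tcp_pos': array([ 0.2004436 , -0.61766669,  0.23025811]), 'orientation': array([[ 9.51135123e-01,  3.08774096e-01, -7.32529137e-04],
       [ 3.08774929e-01, -9.51133472e-01,  1.77830252e-03],
       [-1.47639230e-04, -1.91759262e-03, -9.99998151e-01]]), 'wrist_force': array([-0.05282194, -0.50981282,  0.44848775]), 'wrist_torque': array([ 0.01244312,  0.02001731, -0.0184815 ]), 'gripper_width': 0.9982013463610875}
scene {'fovy': 45.70935036878507, 'cx': 280.5322333130562, 'cy': 210.9923473130839, 'extrinsics': array([[-0.69372415,  0.72012712, -0.01279584,  0.33944314],
       [-0.62227669, -0.59032658,  0.51408778,  0.32437633],
       [ 0.36265483,  0.36459766,  0.85764213, -1.35974133],
       [ 0.        ,  0.        ,  0.        ,  1.        ]])}
top {'fovy': 44.294131723169215, 'cx': 272.2040346271126, 'cy': 213.76801316241313, 'extrinsics': array([[-0.01871968, -0.99968354, -0.01680473,  0.09334612],
       [ 0.99265813, -0.02059169,  0.11918817, -0.52451788],
       [-0.11949649, -0.01445019,  0.99272946, -1.0857353 ],
       [ 0.        ,  0.        ,  0.        ,  1.        ]])}
```

View pics/top0.png

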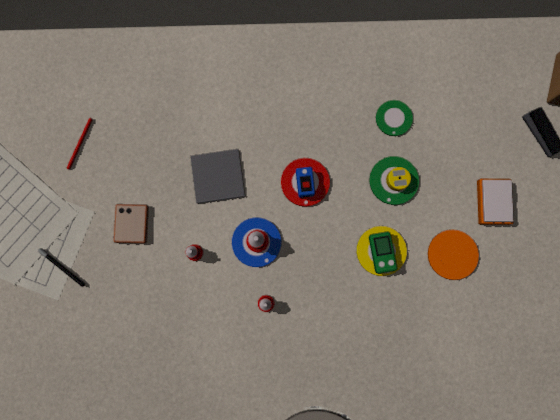

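View pics/scene0.png

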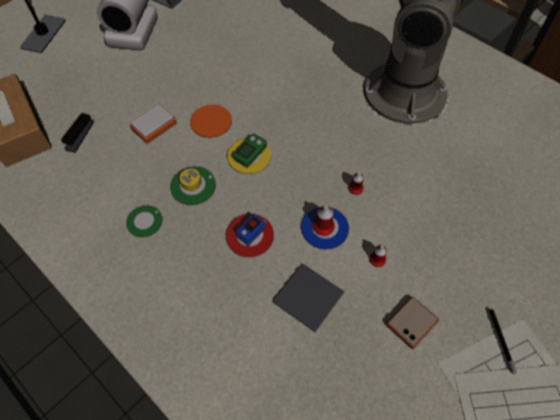

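The top view shows thermometer on blue (257,242), oximeter on red (305,182), recorder on green (398,178) and meter on yellow (383,251). The mat is at (218,176). The decoys are two small thermometers (195,253) and (266,303), a small green ring (395,118) and an orange disc (453,254). The scene view agrees.

```bash
cat > h.py <<'E'
import numpy as np, cv2
from scipy.optimize import least_squares
from station import bot, eyes
def ray(n,px,z):
    c=eyes.calibration(n);E=c["extrinsics"];f=210/np.tan(np.radians(c["fovy"])/2)
    px=np.atleast_2d(px).astype(float)
    d=np.c_[(px[:,0]-c["cx"])/f,-(px[:,1]-c["cy"])/f,-np.ones(len(px))]@E[:3,:3]
    o=-E[:3,:3].T@E[:3,3]
    return (o+d*((z-o[2])/d[:,2])[:,None])[:,:2]
R={"blue":[(100,125)],"green":[(50,85)],"red":[(0,7),(174,180)],"yellow":[(22,34)]}
def mask(im,col):
    h=cv2.cvtColor(im,cv2.COLOR_BGR2HSV);m=0
    for a,b in R[col]: m=m|cv2.inRange(h,(a,120,40),(b,255,255))
    return m
def blobs(im,col,amin=60):
    cs,_=cv2.findContours(mask(im,col),cv2.RETR_EXTERNAL,cv2.CHAIN_APPROX_NONE)
    return sorted([c for c in cs if cv2.contourArea(c)>amin],key=cv2.contourArea,reverse=True)
def circ(P):
    P=cv2.convexHull(P.astype(np.float32))[:,0]
    r=least_squares(lambda q:np.hypot(*(P-q[:2]).T)-q[2],[*P.mean(0),.05],loss='soft_l1',f_scale=.001).x
    return r
def go(x,y,z,yaw=None):
    """offset cm and spin deg to TCP target; yaw = world direction (deg) of the jaw axis"""
    s=bot.sense();O=s["orientation"];d=O.T@(np.array([x,y,z])-s["tcp_pos"])*100
    sp=0
    if yaw is not None:
        cur=np.degrees(np.arctan2(O[1,1],O[0,1])); sp=-((yaw-cur+90)%180-90)
    print("off",d.round(2),"spin",round(sp,1),"q7",s["qpos"][6].round(2))
E
python3 - <<'E'
from h import *
for n in("scene","top"):
    im=cv2.imread(f"pics/{n}0.png");print(n)
    for col in R:
        for c in blobs(im,col)[:5]:
            P=c[:,0]; W=ray(n,P,.008); q=circ(W)
            M=ray(n,P,.024).astype(np.float32); (cx,cy),(w,h),a=cv2.minAreaRect(M)
            print(col,"px",P.mean(0).round(),"A",cv2.contourArea(c),"circ8",q.round(4),"rect24",np.round([cx,cy,w,h],4),round(a))
    h=cv2.cvtColor(im,cv2.COLOR_BGR2HSV)
    print("mat hsv",h[176,218] if n=="top" else h[296,308],"desk",h[300,150], "phone",h[222,130] if n=="top" else h[320,410])
E
```

```text
scene
blue px [325. 230.] A 740.5 circ8 [0.4709 0.1219 0.0537] rect24 [0.4815 0.1321 0.0953 0.1051] 56
blue px [251. 229.] A 458.0 circ8 [0.5904 0.0048 0.0335] rect24 [0.5961 0.01   0.0672 0.0433] 4
green px [144. 220.] A 714.0 circ8 [ 0.7455 -0.1921  0.0386] rect24 [ 0.7486 -0.1816  0.076   0.0738] 89
green px [193. 187.] A 507.0 circ8 [ 0.6027 -0.1855  0.0519] rect24 [ 0.6096 -0.1721  0.0963  0.1009] 65
green px [252. 149.] A 189.5 circ8 [ 0.4347 -0.1565  0.043 ] rect24 [ 0.4397 -0.1526  0.0848  0.048 ] 8
red px [250. 235.] A 822.0 circ8 [0.6026 0.0114 0.0544] rect24 [0.608  0.0183 0.1062 0.1056] 44
red px [323. 225.] A 228.5 circ8 [0.4693 0.1171 0.0241] rect24 [0.479  0.123  0.0454 0.0455] 39
red px [378. 260.] A 111.5 circ8 [0.4515 0.2599 0.0166] rect24 [0.4612 0.264  0.0284 0.0322] 38
red px [356. 187.] A 85.5 circ8 [0.338  0.1044 0.0182] rect24 [0.3478 0.1105 0.0358 0.0332] 36
yellow px [247. 158.] A 566.5 circ8 [ 0.4472 -0.1509  0.0548] rect24 [ 0.4595 -0.1402  0.0986  0.1078] 23
yellow px [190. 178.] A 356.5 circ8 [ 0.5943 -0.2043  0.0304] rect24 [ 0.5995 -0.1941  0.065   0.0
[... 540 characters left out ...]
ect24 [ 0.439  -0.1529  0.084   0.0466] 9
red px [305. 182.] A 1814.0 circ8 [0.5997 0.0091 0.0545] rect24 [0.5963 0.0097 0.1055 0.107 ] 89
red px [257. 241.] A 363.0 circ8 [0.4703 0.1179 0.0243] rect24 [0.4696 0.1172 0.0477 0.0466] 62
red px [266. 303.] A 199.0 circ8 [0.3343 0.1011 0.0177] rect24 [0.3354 0.1    0.0342 0.0338] 89
red px [ 79. 143.] A 152.5 circ8 [0.8119 0.7764 0.2884] rect24 [0.695  0.511  0.0093 0.1233] 67
yellow px [381. 250.] A 1927.5 circ8 [ 0.4437 -0.1536  0.0547] rect24 [ 0.4429 -0.1501  0.1079  0.1055] 89
yellow px [398. 178.] A 419.0 circ8 [ 0.6023 -0.1982  0.0266] rect24 [ 0.5993 -0.1951  0.0492  0.0537] 43
mat hsv [135   7  73] desk [ 17  37 138] phone [ 13  62 132]
```

```bash
python3 - <<'E'
from h import *
print("mat",ray("top",[(218,176)],.008),ray("scene",[(308,296)],.008))
go(.597,.010,.13,95)
E
```

```text
mat [[0.61677811 0.20301037]] [[0.62023689 0.20684999]]
off [ 57.1  -47.45  10.11] spin 13.0 q7 -0.05
```

```bash
python3 -m crank '[{"jaw":1,"offset":[4,-3.3,0],"spin":1.5},{"jaw":1,"offset":[8,-6.6,0],"spin":3},{"jaw":1,"offset":[11.5,-9.5,0],"spin":5},{"jaw":1,"offset":[15,-12.5,0],"spin":7},{"jaw":1,"offset":[18.5,-15.4,0],"spin":9},{"jaw":1,"offset":[22,-18.3,0],"spin":11},{"jaw":1,"offset":[25.5,-21.2,0],"spin":13},{"jaw":1,"offset":[28.5,-23.7,0],"spin":13},{"jaw":1,"offset":[28.5,-23.7,0],"spin":13},{"jaw":1,"offset":[28.5,-23.7,0],"spin":13}]' 40; python3 - <<'E'
from h import *
go(.597,.010,.13,95)
E
```

```text
t: 1.1
tcp_pos: [0.3988, -0.3041, 0.2311]
orientation: [[0.996, 0.089, -0.001], [0.089, -0.996, -0.0], [-0.001, 0.0, -1.0]]
wrist_force: [0.1, -0.5, 1.4]
gripper_width: 1.003
off [ 22.56 -29.51  10.09] spin 0.1 q7 -0.94
```

Tracks well.

```bash
python3 -m crank '[{"jaw":1,"offset":[2.5,-3.3,0],"spin":0},{"jaw":1,"offset":[5,-6.6,0],"spin":0},{"jaw":1,"offset":[8,-10.5,0],"spin":0},{"jaw":1,"offset":[11,-14.4,0],"spin":0},{"jaw":1,"offset":[14,-18.3,1],"spin":0},{"jaw":1,"offset":[17,-22.2,3],"spin":0},{"jaw":1,"offset":[20,-26.1,6],"spin":0},{"jaw":1,"offset":[22.6,-29.5,8],"spin":0},{"jaw":1,"offset":[22.6,-29.5,10],"spin":0},{"jaw":1,"offset":[22.6,-29.5,10],"spin":0}]'; python3 - <<'E'
from h import *
go(.597,.010,.012,95)
E
```

```text
t: 2.1
tcp_pos: [0.5959, 0.0086, 0.1273]
orientation: [[0.996, 0.088, -0.008], [0.088, -0.996, -0.0], [-0.008, -0.0, -1.0]]
wrist_force: [-0.8, -1.0, 0.1]
gripper_width: 1.001
off [ 0.21 -0.13 11.53] spin 0.1 q7 -1.71
```

```bash
python3 -m crank '[{"jaw":1,"offset":[0,-0.1,2],"spin":0},{"jaw":1,"offset":[0,-0.1,5],"spin":0},{"jaw":1,"offset":[0,-0.1,8],"spin":0},{"jaw":1,"offset":[0,-0.1,10],"spin":0},{"jaw":1,"offset":[0,-0.1,11],"spin":0},{"jaw":1,"offset":[0,-0.1,11.6],"spin":0},{"jaw":1,"offset":[0,-0.1,11.6],"spin":0},{"jaw":0.7,"offset":[0,-0.1,11.6],"spin":0},{"jaw":0.4,"offset":[0,-0.1,11.6],"spin":0},{"jaw":0,"offset":[0,-0.1,11.6],"spin":0}]' 40; python3 -m crank '[{"jaw":0,"offset":[0,0,0],"spin":0},{"jaw":0,"offset":[0,0,0],"spin":0},{"jaw":0,"offset":[0,0,0],"spin":0},{"jaw":0,"offset":[0,0,0],"spin":0},{"jaw":0,"offset":[0,0,-1],"spin":0},{"jaw":0,"offset":[0,0,-3],"spin":0},{"jaw":0,"offset":[0,0,-6],"spin":0},{"jaw":0,"offset":[0,0,-9],"spin":0},{"jaw":0,"offset":[0,0,-11],"spin":0},{"jaw":0,"offset":[0,0,-11],"spin":0}]'; python3 - <<'E'
from h import *
go(.618,.205,.125,95)
cv2.imwrite("pics/s1.png",eyes.read_camera("scene")[150:350,180:400].repeat(3,0).repeat(3,1))
E
```

```text
t: 3.1
tcp_pos: [0.5986, 0.0097, 0.0162]
orientation: [[0.996, 0.087, 0.002], [0.087, -0.996, -0.0], [0.002, 0.0, -1.0]]
wrist_force: [0.1, -0.1, -0.3]
gripper_width: 0.517
t: 4.1
tcp_pos: [0.6002, 0.0099, 0.1287]
orientation: [[0.996, 0.087, 0.006], [0.087, -0.996, 0.0], [0.006, 0.001, -1.0]]
wrist_force: [-0.5, 1.0, -0.5]
gripper_width: 0.415
off [  3.47 -19.29   0.38] spin -0.0 q7 -1.72
```

View pics/s1.png

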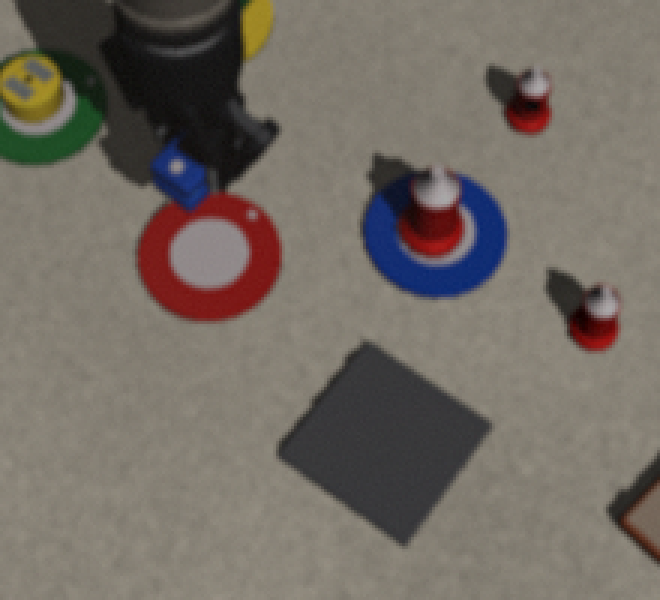

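```bash
python3 -m crank '[{"jaw":0,"offset":[0.6,-3,0],"spin":0},{"jaw":0,"offset":[1.2,-6.5,0],"spin":0},{"jaw":0,"offset":[1.9,-10.5,0],"spin":0},{"jaw":0,"offset":[2.7,-14.5,0],"spin":0},{"jaw":0,"offset":[3.2,-17.5,0],"spin":0},{"jaw":0,"offset":[3.6,-19.3,0],"spin":0},{"jaw":0,"offset":[3.6,-19.3,0],"spin":0},{"jaw":0,"offset":[3.6,-19.3,2],"spin":0},{"jaw":0,"offset":[3.6,-19.3,4],"spin":0},{"jaw":0,"offset":[3.6,-19.3,6],"spin":0}]'; python3 -m crank '[{"jaw":0,"offset":[0,0,1.5],"spin":0},{"jaw":0,"offset":[0,0,3],"spin":0},{"jaw":0,"offset":[0,0,4],"spin":0},{"jaw":0,"offset":[0,0,4.5],"spin":0},{"jaw":0,"offset":[0,0,4.7],"spin":0},{"jaw":0,"offset":[0,0,4.8],"spin":0},{"jaw":0,"offset":[0,0,4.85],"spin":0},{"jaw":0,"offset":[0,0,4.85],"spin":0},{"jaw":0,"offset":[0,0,4.85],"spin":0},{"jaw":0,"offset":[0,0,4.85],"spin":0}]'
```

```text
t: 5.15
tcp_pos: [0.6173, 0.2012, 0.0639]
orientation: [[0.997, 0.084, -0.001], [0.084, -0.996, -0.003], [-0.001, 0.003, -1.0]]
wrist_force: [-0.1, -0.7, -1.4]
gripper_width: 0.415
t: 6.15
tcp_pos: [0.6173, 0.2051, 0.017]
orientation: [[0.996, 0.087, 0.0], [0.087, -0.996, -0.0], [0.0, 0.0, -1.0]]
wrist_force: [0.2, -0.4, -0.0]
gripper_width: 0.414
```

```bash
python3 -m crank '[{"jaw":0,"offset":[0,0,0.05],"spin":0},{"jaw":0,"offset":[0,0,0.1],"spin":0},{"jaw":0,"offset":[0,0,0.1],"spin":0},{"jaw":0.45,"offset":[0,0,0.1],"spin":0},{"jaw":0.55,"offset":[0,0,0.1],"spin":0},{"jaw":0.7,"offset":[0,0,0.1],"spin":0},{"jaw":1,"offset":[0,0,0.1],"spin":0},{"jaw":1,"offset":[0,0,0.1],"spin":0},{"jaw":1,"offset":[0,0,0.1],"spin":0},{"jaw":1,"offset":[0,0,0],"spin":0}]';  python3 -m crank '[{"jaw":1,"offset":[0,0,-1],"spin":0},{"jaw":1,"offset":[0,0,-3],"spin":0},{"jaw":1,"offset":[0,0,-6],"spin":0},{"jaw":1,"offset":[0,0,-9],"spin":0},{"jaw":1,"offset":[0,0,-12],"spin":0},{"jaw":1,"offset":[0,0,-14],"spin":0},{"jaw":1,"offset":[0,0,-14],"spin":0},{"jaw":1,"offset":[0,0,-14],"spin":0},{"jaw":1,"offset":[0,0,-14],"spin":0},{"jaw":1,"offset":[0,0,-14],"spin":0}]'; python3 - <<'E'
from h import *
go(.470,.118,.155,95)
E
```

```text
t: 7.15
tcp_pos: [0.617, 0.205, 0.0166]
orientation: [[0.996, 0.087, -0.0], [0.087, -0.996, -0.0], [-0.0, 0.0, -1.0]]
wrist_force: [0.5, -0.6, -0.1]
gripper_width: 1.002
t: 8.15
tcp_pos: [0.6162, 0.2046, 0.1553]
orientation: [[0.996, 0.087, -0.003], [0.087, -0.996, -0.001], [-0.003, 0.001, -1.0]]
wrist_force: [0.7, 0.2, 0.1]
gripper_width: 1.0
off [-15.32   7.36   0.07] spin -0.0 q7 -2.03
```

```bash
python3 -m crank '[{"jaw":1,"offset":[-3,1.4,0],"spin":0},{"jaw":1,"offset":[-7,3.4,0],"spin":0},{"jaw":1,"offset":[-11,5.3,0],"spin":0},{"jaw":1,"offset":[-14,6.7,0],"spin":0},{"jaw":1,"offset":[-15.3,7.4,0],"spin":0},{"jaw":1,"offset":[-15.3,7.4,0],"spin":0},{"jaw":1,"offset":[-15.3,7.4,0],"spin":0},{"jaw":1,"offset":[-15.3,7.4,1],"spin":0},{"jaw":1,"offset":[-15.3,7.4,3],"spin":0},{"jaw":1,"offset":[-15.3,7.4,5],"spin":0}]'; python3 - <<'E'
from h import *
go(.470,.118,.032,95)
im=eyes.read_camera("top");cv2.imwrite("pics/t2.png",im[100:330,150:450].repeat(2,0).repeat(2,1))
E
```

```text
t: 9.15
tcp_pos: [0.4721, 0.119, 0.1056]
orientation: [[0.996, 0.088, 0.001], [0.088, -0.996, 0.001], [0.001, -0.001, -1.0]]
wrist_force: [-0.5, -0.8, 0.2]
gripper_width: 0.998
off [-0.23  0.09  7.36] spin 0.0 q7 -1.95
```

View pics/t2.png

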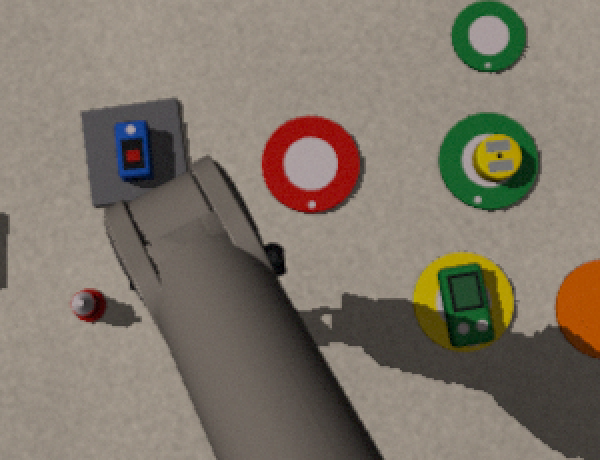

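The oximeter stands on the mat at about (217,175) and the red dock is free. Next is the thermometer.

```bash
python3 -m crank '[{"jaw":1,"offset":[-0.1,0,2],"spin":0},{"jaw":1,"offset":[-0.1,0,4],"spin":0},{"jaw":1,"offset":[-0.1,0,6],"spin":0},{"jaw":1,"offset":[-0.1,0,7],"spin":0},{"jaw":1,"offset":[-0.1,0,7.2],"spin":0},{"jaw":1,"offset":[-0.1,0,7.2],"spin":0},{"jaw":0.8,"offset":[-0.1,0,7.2],"spin":0},{"jaw":0.65,"offset":[-0.1,0,7.2],"spin":0},{"jaw":0.5,"offset":[-0.1,0,7.2],"spin":0},{"jaw":0.35,"offset":[-0.1,0,7.2],"spin":0}]' 40; python3 -m crank '[{"jaw":0,"offset":[0,0,0],"spin":0},{"jaw":0,"offset":[0,0,0],"spin":0},{"jaw":0,"offset":[0,0,0],"spin":0},{"jaw":0,"offset":[0,0,0],"spin":0},{"jaw":0,"offset":[0,0,0],"spin":0},{"jaw":0,"offset":[0,0,0],"spin":0},{"jaw":0,"offset":[0,0,0],"spin":0},{"jaw":0,"offset":[0,0,0],"spin":0},{"jaw":0,"offset":[0,0,0],"spin":0},{"jaw":0,"offset":[0,0,0],"spin":0}]'; python3 -m crank '[{"jaw":0,"offset":[0,0,-1],"spin":0},{"jaw":0,"offset":[0,0,-3],"spin":0},{"jaw":0,"offset":[0,0,-6],"spin":0},{"jaw":0,"offset":[0,0,-9],"spin":0},{"jaw":0,"offset":[0,0,-11],"spin":0},{"jaw":0,"offset":[0,0,-12],"spin":0},{"jaw":0,"offset":[0,0,-12],"spin":0},{"jaw":0,"offset":[0,0,-12],"spin":0},{"jaw":0,"offset":[0,0,-12],"spin":0},{"jaw":0,"offset":[0,0,-12],"spin":0}]'; python3 - <<'E'
from h import *
go(.601,.010,.15,95)
im=eyes.read_camera("scene");cv2.imwrite("pics/s3.png",im[150:300,230:430].repeat(3,0).repeat(3,1))
E
```

```text
t: 10.2
tcp_pos: [0.4706, 0.118, 0.0355]
orientation: [[0.996, 0.087, 0.001], [0.087, -0.996, -0.0], [0.001, 0.0, -1.0]]
wrist_force: [-0.7, 0.2, 2.7]
gripper_width: 0.413
t: 11.2
tcp_pos: [0.4706, 0.118, 0.0354]
orientation: [[0.996, 0.087, 0.001], [0.087, -0.996, -0.0], [0.001, 0.0, -1.0]]
wrist_force: [-2.7, 0.1, 6.0]
gripper_width: 0.409
t: 12.2
tcp_pos: [0.4693, 0.1177, 0.1536]
orientation: [[0.996, 0.087, -0.002], [0.087, -0.996, -0.001], [-0.002, 0.0, -1.0]]
wrist_force: [-0.5, -0.2, -1.0]
gripper_width: 0.412
off [12.18 11.87  0.33] spin -0.0 q7 -1.92
```

View pics/s3.png

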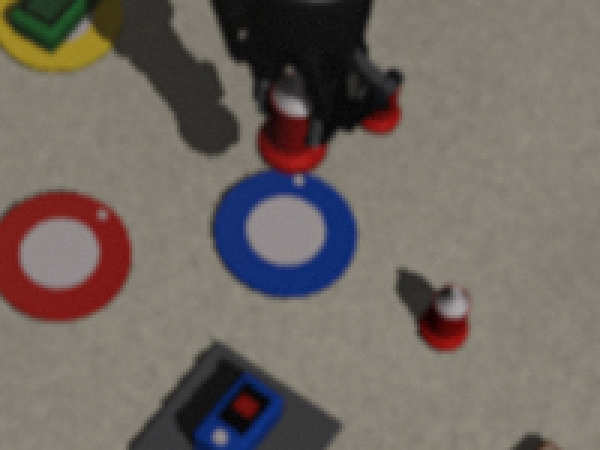

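Thermometer is lifted and upright, with the blue dock free. I'll take it to red.

```bash
python3 -m crank '[{"jaw":0,"offset":[2,2,0],"spin":0},{"jaw":0,"offset":[5,4.9,0],"spin":0},{"jaw":0,"offset":[8,7.9,0],"spin":0},{"jaw":0,"offset":[10.5,10.3,0],"spin":0},{"jaw":0,"offset":[12.1,11.8,0],"spin":0},{"jaw":0,"offset":[12.1,11.8,0],"spin":0},{"jaw":0,"offset":[12.1,11.8,1],"spin":0},{"jaw":0,"offset":[12.1,11.8,3],"spin":0},{"jaw":0,"offset":[12.1,11.8,5],"spin":0},{"jaw":0,"offset":[12.1,11.8,7],"spin":0}]'; python3 -m crank '[{"jaw":0,"offset":[0,0,1.5],"spin":0},{"jaw":0,"offset":[0,0,3],"spin":0},{"jaw":0,"offset":[0,0,4],"spin":0},{"jaw":0,"offset":[0,0,4.5],"spin":0},{"jaw":0,"offset":[0,0,4.7],"spin":0},{"jaw":0,"offset":[0,0,4.8],"spin":0},{"jaw":0,"offset":[0,0,4.85],"spin":0},{"jaw":0,"offset":[0,0,4.9],"spin":0},{"jaw":0,"offset":[0,0,4.9],"spin":0},{"jaw":0,"offset":[0,0,4.9],"spin":0}]'
```

```text
t: 13.25
tcp_pos: [0.5993, 0.0125, 0.0832]
orientation: [[0.996, 0.089, -0.002], [0.089, -0.996, 0.001], [-0.002, -0.001, -1.0]]
wrist_force: [-0.1, -0.0, -0.7]
gripper_width: 0.413
t: 14.25
tcp_pos: [0.6011, 0.0109, 0.036]
orientation: [[0.996, 0.087, 0.0], [0.087, -0.996, -0.0], [0.0, 0.0, -1.0]]
wrist_force: [1.1, -0.4, -1.9]
gripper_width: 0.414
```

```bash
python3 -m crank '[{"jaw":0,"offset":[0,0,0.05],"spin":0},{"jaw":0,"offset":[0,0,0.1],"spin":0},{"jaw":0,"offset":[0,0,0.1],"spin":0},{"jaw":0.45,"offset":[0,0,0.1],"spin":0},{"jaw":0.55,"offset":[0,0,0.1],"spin":0},{"jaw":0.7,"offset":[0,0,0.1],"spin":0},{"jaw":1,"offset":[0,0,0.1],"spin":0},{"jaw":1,"offset":[0,0,0.1],"spin":0},{"jaw":1,"offset":[0,0,0.1],"spin":0},{"jaw":1,"offset":[0,0,0],"spin":0}]';  python3 -m crank '[{"jaw":1,"offset":[0,0,-1],"spin":0},{"jaw":1,"offset":[0,0,-3],"spin":0},{"jaw":1,"offset":[0,0,-6],"spin":0},{"jaw":1,"offset":[0,0,-9],"spin":0},{"jaw":1,"offset":[0,0,-12],"spin":0},{"jaw":1,"offset":[0,0,-12],"spin":0},{"jaw":1,"offset":[0,0,-12],"spin":0},{"jaw":1,"offset":[0,0,-12],"spin":0},{"jaw":1,"offset":[0,0,-12],"spin":0},{"jaw":1,"offset":[0,0,-12],"spin":0}]'; python3 - <<'E'
from h import *
im=eyes.read_camera("top")
for c in blobs(im,"blue")[:3]: print(cv2.minAreaRect(ray("top",c[:,0],.024).astype(np.float32)))
go(.617,.205,.155,95)
E
```

```text
t: 15.25
tcp_pos: [0.6008, 0.0109, 0.0357]
orientation: [[0.996, 0.087, -0.0], [0.087, -0.996, -0.0], [-0.0, 0.0, -1.0]]
wrist_force: [0.9, 0.1, -0.6]
gripper_width: 0.999
t: 16.25
tcp_pos: [0.6002, 0.0108, 0.1547]
orientation: [[0.996, 0.087, -0.002], [0.087, -0.996, -0.0], [-0.002, -0.0, -1.0]]
wrist_force: [-0.7, 0.1, 0.3]
gripper_width: 0.997
((0.4665752947330475, 0.1194896250963211), (0.1043023020029068, 0.10421547293663025), 88.82405853271484)
((0.6164398193359375, 0.20553144812583923), (0.06574295461177826, 0.03644471988081932), 5.182361602783203)
off [  3.35 -19.19  -0.02] spin -0.0 q7 -1.7
```

```bash
python3 -m crank '[{"jaw":1,"offset":[0.5,-3,0],"spin":0},{"jaw":1,"offset":[1.2,-7,0],"spin":0},{"jaw":1,"offset":[2,-11.5,0],"spin":0},{"jaw":1,"offset":[2.8,-16,0],"spin":0},{"jaw":1,"offset":[3.3,-19.2,0],"spin":0},{"jaw":1,"offset":[3.3,-19.2,0],"spin":0},{"jaw":1,"offset":[3.3,-19.2,2],"spin":0},{"jaw":1,"offset":[3.3,-19.2,5],"spin":0},{"jaw":1,"offset":[3.3,-19.2,8],"spin":0},{"jaw":1,"offset":[3.3,-19.2,10],"spin":0}]'; python3 -m crank '[{"jaw":1,"offset":[0,0,1.5],"spin":0},{"jaw":1,"offset":[0,0,3],"spin":0},{"jaw":1,"offset":[0,0,3.8],"spin":0},{"jaw":1,"offset":[0,0,3.9],"spin":0},{"jaw":0.8,"offset":[0,0,3.9],"spin":0},{"jaw":0.65,"offset":[0,0,3.9],"spin":0},{"jaw":0.5,"offset":[0,0,3.9],"spin":0},{"jaw":0.35,"offset":[0,0,3.9],"spin":0},{"jaw":0,"offset":[0,0,3.9],"spin":0},{"jaw":0,"offset":[0,0,3.9],"spin":0}]' 40; python3 -m crank '[{"jaw":0,"offset":[0,0,0],"spin":0},{"jaw":0,"offset":[0,0,0],"spin":0},{"jaw":0,"offset":[0,0,-1],"spin":0},{"jaw":0,"offset":[0,0,-3],"spin":0},{"jaw":0,"offset":[0,0,-6],"spin":0},{"jaw":0,"offset":[0,0,-9],"spin":0},{"jaw":0,"offset":[0,0,-11],"spin":0},{"jaw":0,"offset":[0,0,-11],"spin":0},{"jaw":0,"offset":[0,0,-11],"spin":0},{"jaw":0,"offset":[0,0,-11],"spin":0}]'; python3 - <<'E'
from h import *
go(.469,.120,.125,95)
E
```

```text
t: 17.3
tcp_pos: [0.6159, 0.2034, 0.053]
orientation: [[0.996, 0.086, -0.003], [0.086, -0.996, -0.002], [-0.003, 0.002, -1.0]]
wrist_force: [-0.2, -0.1, 0.8]
gripper_width: 1.005
t: 18.3
tcp_pos: [0.6179, 0.2053, 0.0177]
orientation: [[0.996, 0.087, 0.002], [0.087, -0.996, 0.0], [0.002, -0.0, -1.0]]
wrist_force: [-1.0, 0.2, 4.8]
gripper_width: 0.415
t: 19.3
tcp_pos: [0.6159, 0.2044, 0.1251]
orientation: [[0.996, 0.087, -0.003], [0.087, -0.996, -0.001], [-0.003, 0.001, -1.0]]
wrist_force: [-0.4, -0.3, -1.0]
gripper_width: 0.411
off [-15.37   7.13   0.07] spin -0.0 q7 -2.04
```

```bash
python3 -m crank '[{"jaw":0,"offset":[-3,1.4,0],"spin":0},{"jaw":0,"offset":[-7,3.2,0],"spin":0},{"jaw":0,"offset":[-11,5.1,0],"spin":0},{"jaw":0,"offset":[-14,6.5,0],"spin":0},{"jaw":0,"offset":[-15.5,7.1,0],"spin":0},{"jaw":0,"offset":[-15.5,7.1,0],"spin":0},{"jaw":0,"offset":[-15.5,7.1,0],"spin":0},{"jaw":0,"offset":[-15.5,7.1,2],"spin":0},{"jaw":0,"offset":[-15.5,7.1,4],"spin":0},{"jaw":0,"offset":[-15.5,7.1,6],"spin":0}]'; python3 -m crank '[{"jaw":0,"offset":[0,0,1.5],"spin":0},{"jaw":0,"offset":[0,0,3],"spin":0},{"jaw":0,"offset":[0,0,4],"spin":0},{"jaw":0,"offset":[0,0,4.4],"spin":0},{"jaw":0,"offset":[0,0,4.6],"spin":0},{"jaw":0,"offset":[0,0,4.7],"spin":0},{"jaw":0,"offset":[0,0,4.75],"spin":0},{"jaw":0,"offset":[0,0,4.8],"spin":0},{"jaw":0,"offset":[0,0,4.8],"spin":0},{"jaw":0,"offset":[0,0,4.8],"spin":0}]'
```

```text
t: 20.3
tcp_pos: [0.4702, 0.1219, 0.0659]
orientation: [[0.996, 0.087, 0.001], [0.087, -0.996, 0.001], [0.001, -0.001, -1.0]]
wrist_force: [-0.0, 0.1, -0.5]
gripper_width: 0.414
t: 21.3
tcp_pos: [0.469, 0.1208, 0.019]
orientation: [[0.996, 0.087, 0.001], [0.087, -0.996, -0.0], [0.001, 0.0, -1.0]]
wrist_force: [-0.2, 0.6, -1.9]
gripper_width: 0.412
```

```bash
python3 -m crank '[{"jaw":0,"offset":[0,0,0.08],"spin":0},{"jaw":0,"offset":[0,0,0.15],"spin":0},{"jaw":0,"offset":[0,0,0.15],"spin":0},{"jaw":0.45,"offset":[0,0,0.15],"spin":0},{"jaw":0.55,"offset":[0,0,0.15],"spin":0},{"jaw":0.7,"offset":[0,0,0.15],"spin":0},{"jaw":1,"offset":[0,0,0.15],"spin":0},{"jaw":1,"offset":[0,0,0.15],"spin":0},{"jaw":1,"offset":[0,0,0.15],"spin":0},{"jaw":1,"offset":[0,0,0],"spin":0}]';  python3 -m crank '[{"jaw":1,"offset":[0,0,-1],"spin":0},{"jaw":1,"offset":[0,0,-3],"spin":0},{"jaw":1,"offset":[0,0,-6],"spin":0},{"jaw":1,"offset":[0,0,-9],"spin":0},{"jaw":1,"offset":[0,0,-12],"spin":0},{"jaw":1,"offset":[0,0,-15],"spin":0},{"jaw":1,"offset":[0,0,-17],"spin":0},{"jaw":1,"offset":[0,0,-17],"spin":0},{"jaw":1,"offset":[0,0,-17],"spin":0},{"jaw":1,"offset":[0,0,-17],"spin":0}]'; python3 - <<'E'
from h import *
go(.599,-.195,.155,95)
E
```

```text
t: 22.3
tcp_pos: [0.4687, 0.1208, 0.0187]
orientation: [[0.996, 0.087, -0.0], [0.087, -0.996, -0.0], [-0.0, 0.0, -1.0]]
wrist_force: [0.3, 0.5, -0.7]
gripper_width: 1.0
t: 23.3
tcp_pos: [0.4679, 0.1205, 0.1878]
orientation: [[0.996, 0.087, -0.002], [0.087, -0.996, -0.001], [-0.002, 0.0, -1.0]]
wrist_force: [-0.0, -0.0, -0.1]
gripper_width: 1.001
off [10.32 32.57  3.27] spin -0.0 q7 -1.9
```

```bash
python3 -m crank '[{"jaw":1,"offset":[1,3,0],"spin":0},{"jaw":1,"offset":[2.2,7,0],"spin":0},{"jaw":1,"offset":[3.6,11.5,0],"spin":0},{"jaw":1,"offset":[5,16,0],"spin":0},{"jaw":1,"offset":[6.5,20.5,0],"spin":0},{"jaw":1,"offset":[8,25,0],"spin":0},{"jaw":1,"offset":[9.3,29.5,0],"spin":0},{"jaw":1,"offset":[10.3,32.5,1],"spin":0},{"jaw":1,"offset":[10.3,32.5,3],"spin":0},{"jaw":1,"offset":[10.3,32.5,5],"spin":0}]'; python3 - <<'E'
from h import *
go(.599,-.195,.016,95)
for n in("scene","top"):
  im=eyes.read_camera(n);cv2.imwrite(f"pics/{n}4.png",im)
cv2.imwrite("pics/x4.png",cv2.imread("pics/scene4.png")[80:360,100:400].repeat(2,0).repeat(2,1))
E
```

```text
t: 24.3
tcp_pos: [0.599, -0.1955, 0.1364]
orientation: [[0.996, 0.084, -0.002], [0.084, -0.996, 0.0], [-0.002, -0.001, -1.0]]
wrist_force: [-0.4, 0.7, -0.8]
gripper_width: 1.001
off [ 0.03 -0.04 12.04] spin -0.2 q7 -1.33
```

View pics/x4.png

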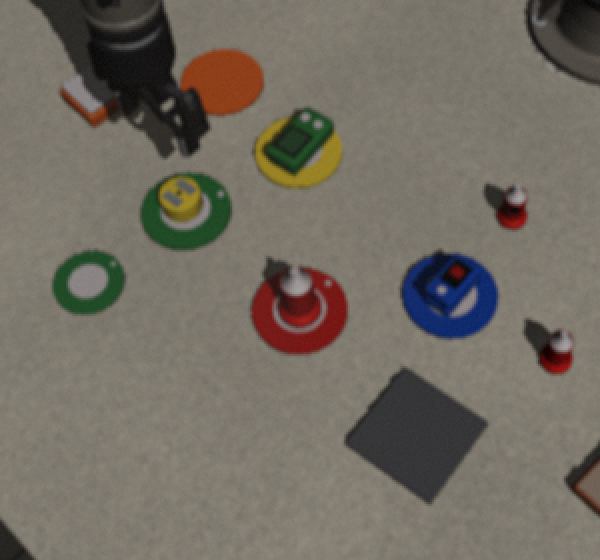

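Thermometer is on red and the oximeter on blue, both looking centred. Now the recorder.

```bash
python3 -m crank '[{"jaw":1,"offset":[0,0,3],"spin":0},{"jaw":1,"offset":[0,0,6],"spin":0},{"jaw":1,"offset":[0,0,9],"spin":0},{"jaw":1,"offset":[0,0,11],"spin":0},{"jaw":1,"offset":[0,0,12],"spin":0},{"jaw":1,"offset":[0,0,12.1],"spin":0},{"jaw":0.85,"offset":[0,0,12.1],"spin":0},{"jaw":0.7,"offset":[0,0,12.1],"spin":0},{"jaw":0.6,"offset":[0,0,12.1],"spin":0},{"jaw":0.5,"offset":[0,0,12.1],"spin":0}]' 40; python3 -m crank '[{"jaw":0,"offset":[0,0,0],"spin":0},{"jaw":0,"offset":[0,0,0],"spin":0},{"jaw":0,"offset":[0,0,0],"spin":0},{"jaw":0,"offset":[0,0,0],"spin":0},{"jaw":0,"offset":[0,0,0],"spin":0},{"jaw":0,"offset":[0,0,0],"spin":0},{"jaw":0,"offset":[0,0,0],"spin":0},{"jaw":0,"offset":[0,0,0],"spin":0},{"jaw":0,"offset":[0,0,0],"spin":0},{"jaw":0,"offset":[0,0,0],"spin":0}]';python3 -m crank '[{"jaw":0,"offset":[0,0,-1],"spin":0},{"jaw":0,"offset":[0,0,-3],"spin":0},{"jaw":0,"offset":[0,0,-6],"spin":0},{"jaw":0,"offset":[0,0,-9],"spin":0},{"jaw":0,"offset":[0,0,-12],"spin":0},{"jaw":0,"offset":[0,0,-15],"spin":0},{"jaw":0,"offset":[0,0,-17],"spin":0},{"jaw":0,"offset":[0,0,-17],"spin":0},{"jaw":0,"offset":[0,0,-17],"spin":0},{"jaw":0,"offset":[0,0,-17],"spin":0}]'; python3 - <<'E'
from h import *
go(.618,.205,.187,95)
E
```

```text
t: 25.4
tcp_pos: [0.6008, -0.1941, 0.0196]
orientation: [[0.996, 0.087, 0.002], [0.087, -0.996, -0.001], [0.002, 0.001, -1.0]]
wrist_force: [-0.4, 1.2, 5.7]
gripper_width: 0.565
t: 26.4
tcp_pos: [0.6008, -0.1941, 0.0196]
orientation: [[0.996, 0.087, 0.002], [0.087, -0.996, -0.001], [0.002, 0.001, -1.0]]
wrist_force: [-1.1, 0.3, 5.7]
gripper_width: 0.564
t: 27.4
tcp_pos: [0.5985, -0.1938, 0.1863]
orientation: [[0.996, 0.087, -0.003], [0.087, -0.996, 0.001], [-0.003, -0.001, -1.0]]
wrist_force: [0.5, 0.8, -0.4]
gripper_width: 0.563
off [  5.4  -39.56  -0.06] spin -0.0 q7 -1.32
```

```bash
python3 -m crank '[{"jaw":0,"offset":[0.4,-3,0],"spin":0},{"jaw":0,"offset":[1,-7,0],"spin":0},{"jaw":0,"offset":[1.6,-12,0],"spin":0},{"jaw":0,"offset":[2.2,-17,0],"spin":0},{"jaw":0,"offset":[3,-22,0],"spin":0},{"jaw":0,"offset":[3.7,-27,0],"spin":0},{"jaw":0,"offset":[4.4,-32,0],"spin":0},{"jaw":0,"offset":[4.9,-36,0],"spin":0},{"jaw":0,"offset":[5.3,-38.8,0],"spin":0},{"jaw":0,"offset":[5.3,-39.5,0],"spin":0}]'; python3 -m crank '[{"jaw":0,"offset":[0,0,1],"spin":0},{"jaw":0,"offset":[0,0,4],"spin":0},{"jaw":0,"offset":[0,0,8],"spin":0},{"jaw":0,"offset":[0,0,11],"spin":0},{"jaw":0,"offset":[0,0,13],"spin":0},{"jaw":0,"offset":[0,0,14.5],"spin":0},{"jaw":0,"offset":[0,0,15.5],"spin":0},{"jaw":0,"offset":[0,0,16],"spin":0},{"jaw":0,"offset":[0,0,16.3],"spin":0},{"jaw":0,"offset":[0,0,16.5],"spin":0}]'; python3 -m crank '[{"jaw":0,"offset":[0,0,0],"spin":0},{"jaw":0,"offset":[0,0,0.05],"spin":0},{"jaw":0,"offset":[0,0,0.1],"spin":0},{"jaw":0,"offset":[0,0,0.15],"spin":0},{"jaw":0,"offset":[0,0,0.2],"spin":0},{"jaw":0,"offset":[0,0,0.2],"spin":0},{"jaw":0,"offset":[0,0,0.2],"spin":0},{"jaw":0,"offset":[0,0,0.2],"spin":0},{"jaw":0,"offset":[0,0,0.2],"spin":0},{"jaw":0,"offset":[0,0,0.2],"spin":0}]'; python3 - <<'E'
from h import *
im=eyes.read_camera("scene");cv2.imwrite("pics/s5.png",im[200:350,230:430].repeat(3,0).repeat(3,1))
E
```

```text
t: 28.4
tcp_pos: [0.6161, 0.2098, 0.186]
orientation: [[0.996, 0.094, -0.003], [0.094, -0.996, 0.002], [-0.003, -0.003, -1.0]]
wrist_force: [-0.3, 0.4, -1.3]
gripper_width: 0.562
t: 29.4
tcp_pos: [0.6189, 0.2043, 0.0234]
orientation: [[0.996, 0.087, 0.001], [0.087, -0.996, 0.0], [0.002, -0.0, -1.0]]
wrist_force: [-0.2, -0.1, -0.1]
gripper_width: 0.565
t: 30.4
tcp_pos: [0.6182, 0.2041, 0.0208]
orientation: [[0.996, 0.087, 0.0], [0.087, -0.996, -0.0], [0.0, 0.0, -1.0]]
wrist_force: [-0.6, 0.4, -0.9]
gripper_width: 0.562
```

View pics/s5.png

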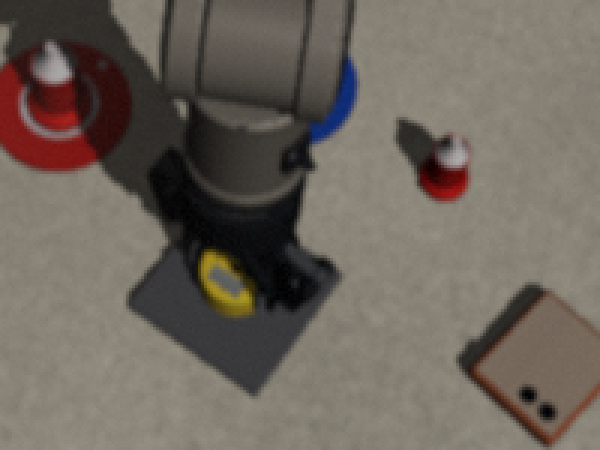

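The recorder is just above the mat, with no contact yet. I'll lower it 1.5 mm more and release.

```bash
python3 -m crank '[{"jaw":0,"offset":[0,0,0.05],"spin":0},{"jaw":0,"offset":[0,0,0.1],"spin":0},{"jaw":0,"offset":[0,0,0.15],"spin":0},{"jaw":0,"offset":[0,0,0.15],"spin":0},{"jaw":0.6,"offset":[0,0,0.15],"spin":0},{"jaw":0.7,"offset":[0,0,0.15],"spin":0},{"jaw":0.85,"offset":[0,0,0.15],"spin":0},{"jaw":1,"offset":[0,0,0.15],"spin":0},{"jaw":1,"offset":[0,0,0.15],"spin":0},{"jaw":1,"offset":[0,0,0],"spin":0}]';  python3 -m crank '[{"jaw":1,"offset":[0,0,-1],"spin":0},{"jaw":1,"offset":[0,0,-3],"spin":0},{"jaw":1,"offset":[0,0,-6],"spin":0},{"jaw":1,"offset":[0,0,-9],"spin":0},{"jaw":1,"offset":[0,0,-12],"spin":0},{"jaw":1,"offset":[0,0,-15],"spin":0},{"jaw":1,"offset":[0,0,-17],"spin":0},{"jaw":1,"offset":[0,0,-17],"spin":0},{"jaw":1,"offset":[0,0,-17],"spin":0},{"jaw":1,"offset":[0,0,-17],"spin":0}]'; python3 - <<'E'
from h import *
go(.439,-.153,.187,98.5)
E
```

```text
t: 31.45
tcp_pos: [0.618, 0.204, 0.0206]
orientation: [[0.996, 0.087, -0.0], [0.087, -0.996, -0.0], [-0.0, 0.0, -1.0]]
wrist_force: [0.4, 0.7, -0.5]
gripper_width: 1.002
t: 32.45
tcp_pos: [0.6173, 0.2037, 0.1894]
orientation: [[0.996, 0.087, -0.002], [0.087, -0.996, -0.001], [-0.002, 0.001, -1.0]]
wrist_force: [-0.3, -0.2, -0.4]
gripper_width: 0.997
off [-20.86  33.98   0.32] spin -3.5 q7 -2.0
```

```bash
python3 -m crank '[{"jaw":1,"offset":[-1.8,3,0],"spin":0},{"jaw":1,"offset":[-4.2,7,0],"spin":0},{"jaw":1,"offset":[-6.8,11,0],"spin":0},{"jaw":1,"offset":[-9.4,15.2,0],"spin":-1},{"jaw":1,"offset":[-12,19.4,0],"spin":-2},{"jaw":1,"offset":[-14.6,23.6,0],"spin":-3},{"jaw":1,"offset":[-17.2,28,0],"spin":-3.5},{"jaw":1,"offset":[-19.2,31.5,0],"spin":-3.5},{"jaw":1,"offset":[-20.8,34,0],"spin":-3.5},{"jaw":1,"offset":[-20.9,34,0],"spin":-3.5}]'; python3 - <<'E'
from h import *
im=eyes.read_camera("top");cv2.imwrite("pics/t6.png",im[110:300,180:440].repeat(3,0).repeat(3,1))
s=bot.sense();print(s["tcp_pos"])
h=eyes.read_camera("scene")
for n,I in(("top",im),("scene",h)):
  for c in blobs(I,"yellow")[:2]+blobs(I,"red")[:2]+blobs(I,"blue")[:2]:
    print(n,cv2.contourArea(c),circ(ray(n,c[:,0],.008)).round(3),np.round(cv2.minAreaRect(ray(n,c[:,0],.022).astype(np.float32))[0],3))
go(.439,-.153,.018,98.5)
E
```

```text
t: 33.45
tcp_pos: [0.4361, -0.1571, 0.1895]
orientation: [[0.99, 0.139, -0.004], [0.139, -0.99, -0.001], [-0.004, 0.001, -1.0]]
wrist_force: [0.8, 0.2, -0.7]
gripper_width: 1.001
[ 0.4374884  -0.1544724   0.18964876]
top 697.0 [ 0.444 -0.154  0.055] [ 0.442 -0.146]
top 384.0 [0.622 0.205 0.026] [0.618 0.204]
top 1814.5 [0.6   0.009 0.054] [0.597 0.01 ]
top 198.0 [0.334 0.101 0.018] [0.335 0.1  ]
top 1839.0 [0.468 0.12  0.054] [0.467 0.12 ]
scene 562.5 [ 0.447 -0.151  0.055] [ 0.458 -0.141]
scene 499.5 [0.613 0.2   0.029] [0.617 0.203]
scene 1353.0 [0.603 0.012 0.054] [0.607 0.018]
scene 111.5 [0.452 0.26  0.017] [0.461 0.264]
scene 1380.5 [0.471 0.122 0.054] [0.477 0.127]
off [ 0.06  0.04 17.19] spin -0.1 q7 -1.21
```

View pics/t6.png

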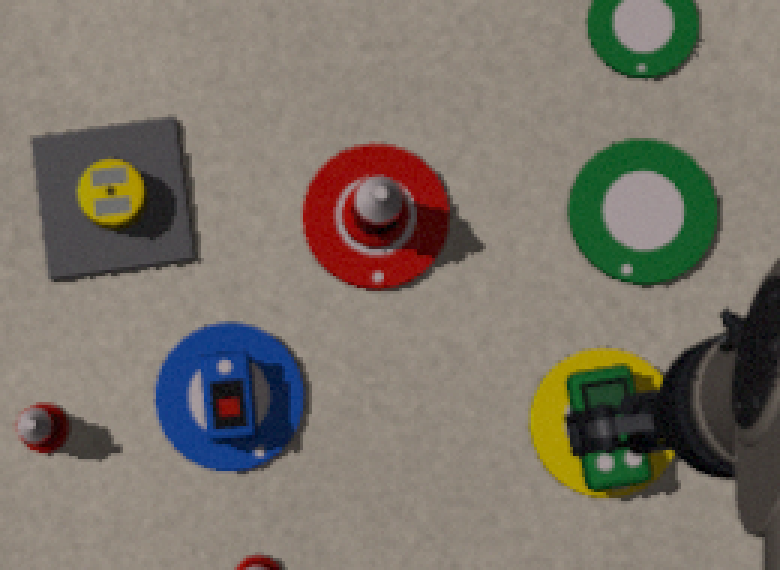

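All is well: recorder flat on the mat, thermometer and oximeter centred. The gripper is above the meter, so I'll grasp it.

```bash
python3 -m crank '[{"jaw":1,"offset":[0,0,3],"spin":0},{"jaw":1,"offset":[0,0,7],"spin":0},{"jaw":1,"offset":[0,0,11],"spin":0},{"jaw":1,"offset":[0,0,14],"spin":0},{"jaw":1,"offset":[0,0,16],"spin":0},{"jaw":1,"offset":[0,0,17],"spin":0},{"jaw":1,"offset":[0,0,17.1],"spin":0},{"jaw":1,"offset":[0,0,17.1],"spin":0},{"jaw":0.85,"offset":[0,0,17.1],"spin":0},{"jaw":0.7,"offset":[0,0,17.1],"spin":0}]' 45; python3 -m crank '[{"jaw":0.6,"offset":[0,0,0],"spin":0},{"jaw":0.5,"offset":[0,0,0],"spin":0},{"jaw":0,"offset":[0,0,0],"spin":0},{"jaw":0,"offset":[0,0,0],"spin":0},{"jaw":0,"offset":[0,0,0],"spin":0},{"jaw":0,"offset":[0,0,0],"spin":0},{"jaw":0,"offset":[0,0,0],"spin":0},{"jaw":0,"offset":[0,0,0],"spin":0},{"jaw":0,"offset":[0,0,0],"spin":0},{"jaw":0,"offset":[0,0,0],"spin":0}]';python3 -m crank '[{"jaw":0,"offset":[0,0,-1],"spin":0},{"jaw":0,"offset":[0,0,-3],"spin":0},{"jaw":0,"offset":[0,0,-6],"spin":0},{"jaw":0,"offset":[0,0,-9],"spin":0},{"jaw":0,"offset":[0,0,-11],"spin":0},{"jaw":0,"offset":[0,0,-12],"spin":0},{"jaw":0,"offset":[0,0,-12],"spin":0},{"jaw":0,"offset":[0,0,-12],"spin":0},{"jaw":0,"offset":[0,0,-12],"spin":0},{"jaw":0,"offset":[0,0,-12],"spin":0}]'; python3 - <<'E'
from h import *
go(.600,-.187,.137,None)
E
```

```text
t: 34.55
tcp_pos: [0.4405, -0.153, 0.0209]
orientation: [[0.989, 0.147, 0.002], [0.147, -0.989, -0.001], [0.002, 0.001, -1.0]]
wrist_force: [-0.5, 1.1, 0.3]
gripper_width: 0.711
t: 35.55
tcp_pos: [0.4401, -0.153, 0.0207]
orientation: [[0.989, 0.147, 0.001], [0.147, -0.989, -0.001], [0.001, 0.001, -1.0]]
wrist_force: [-1.3, 1.0, 6.5]
gripper_width: 0.526
t: 36.55
tcp_pos: [0.4387, -0.1525, 0.1387]
orientation: [[0.989, 0.148, -0.002], [0.148, -0.989, 0.001], [-0.002, -0.001, -1.0]]
wrist_force: [0.3, -0.5, -1.4]
gripper_width: 0.523
off [15.44  5.79  0.13] spin 0 q7 -1.22
```

```bash
python3 -m crank '[{"jaw":0,"offset":[2.5,1,0],"spin":0},{"jaw":0,"offset":[6,2.3,0],"spin":0},{"jaw":0,"offset":[9.5,3.6,0],"spin":0},{"jaw":0,"offset":[12.5,4.7,0],"spin":0},{"jaw":0,"offset":[14.5,5.5,0],"spin":0},{"jaw":0,"offset":[15.4,5.8,0],"spin":0},{"jaw":0,"offset":[15.4,5.8,1],"spin":0},{"jaw":0,"offset":[15.4,5.8,3],"spin":0},{"jaw":0,"offset":[15.4,5.8,5],"spin":0},{"jaw":0,"offset":[15.4,5.8,7],"spin":0}]'; python3 -m crank '[{"jaw":0,"offset":[0,0,1.5],"spin":0},{"jaw":0,"offset":[0,0,3],"spin":0},{"jaw":0,"offset":[0,0,4],"spin":0},{"jaw":0,"offset":[0,0,4.4],"spin":0},{"jaw":0,"offset":[0,0,4.6],"spin":0},{"jaw":0,"offset":[0,0,4.7],"spin":0},{"jaw":0,"offset":[0,0,4.75],"spin":0},{"jaw":0,"offset":[0,0,4.8],"spin":0},{"jaw":0,"offset":[0,0,4.8],"spin":0},{"jaw":0,"offset":[0,0,4.8],"spin":0}]'
```

```text
t: 37.55
tcp_pos: [0.5981, -0.1871, 0.0681]
orientation: [[0.989, 0.147, -0.003], [0.147, -0.989, 0.0], [-0.003, -0.001, -1.0]]
wrist_force: [-0.5, -1.0, -0.7]
gripper_width: 0.525
t: 38.55
tcp_pos: [0.6005, -0.1875, 0.0221]
orientation: [[0.989, 0.147, 0.0], [0.147, -0.989, -0.0], [0.0, 0.0, -1.0]]
wrist_force: [1.2, 0.5, -0.3]
gripper_width: 0.523
```

```bash
python3 -m crank '[{"jaw":0,"offset":[0,0,0.05],"spin":0},{"jaw":0,"offset":[0,0,0.1],"spin":0},{"jaw":0,"offset":[0,0,0.15],"spin":0},{"jaw":0,"offset":[0,0,0.15],"spin":0},{"jaw":0.55,"offset":[0,0,0.15],"spin":0},{"jaw":0.65,"offset":[0,0,0.15],"spin":0},{"jaw":0.8,"offset":[0,0,0.15],"spin":0},{"jaw":1,"offset":[0,0,0.15],"spin":0},{"jaw":1,"offset":[0,0,0.15],"spin":0},{"jaw":1,"offset":[0,0,0],"spin":0}]';  python3 -m crank '[{"jaw":1,"offset":[0,0,-1],"spin":0},{"jaw":1,"offset":[0,0,-3],"spin":0},{"jaw":1,"offset":[0,0,-6],"spin":0},{"jaw":1,"offset":[0,0,-9],"spin":0},{"jaw":1,"offset":[0,0,-12],"spin":0},{"jaw":1,"offset":[0,0,-15],"spin":0},{"jaw":1,"offset":[0,0,-17],"spin":0},{"jaw":1,"offset":[0,0,-17],"spin":0},{"jaw":1,"offset":[0,0,-17],"spin":0},{"jaw":1,"offset":[0,0,-17],"spin":0}]'; python3 - <<'E'
from h import *
go(.618,.204,.189,95)
E
```

```text
t: 39.55
tcp_pos: [0.6002, -0.1873, 0.0216]
orientation: [[0.989, 0.148, -0.0], [0.148, -0.989, 0.0], [-0.0, -0.0, -1.0]]
wrist_force: [0.1, -0.5, -0.8]
gripper_width: 1.004
t: 40.55
tcp_pos: [0.5994, -0.1872, 0.1905]
orientation: [[0.989, 0.148, -0.002], [0.148, -0.989, 0.0], [-0.002, -0.001, -1.0]]
wrist_force: [-0.1, 0.3, -0.1]
gripper_width: 1.0
off [  7.61 -38.41   0.17] spin 3.5 q7 -1.25
```

```bash
python3 -m crank '[{"jaw":1,"offset":[0.6,-3,0],"spin":0},{"jaw":1,"offset":[1.4,-7,0],"spin":0},{"jaw":1,"offset":[2.3,-11.5,0],"spin":0},{"jaw":1,"offset":[3.2,-16,0],"spin":1},{"jaw":1,"offset":[4.2,-21,0],"spin":2},{"jaw":1,"offset":[5.1,-26,0],"spin":3},{"jaw":1,"offset":[6.1,-31,0],"spin":3.5},{"jaw":1,"offset":[7,-35.5,0],"spin":3.5},{"jaw":1,"offset":[7.5,-38.4,0],"spin":3.5},{"jaw":1,"offset":[7.5,-38.4,0],"spin":3.5}]'; python3 -m crank '[{"jaw":1,"offset":[0,0,2],"spin":0},{"jaw":1,"offset":[0,0,6],"spin":0},{"jaw":1,"offset":[0,0,10],"spin":0},{"jaw":1,"offset":[0,0,14],"spin":0},{"jaw":1,"offset":[0,0,16],"spin":0},{"jaw":1,"offset":[0,0,17],"spin":0},{"jaw":1,"offset":[0,0,17.1],"spin":0},{"jaw":1,"offset":[0,0,17.1],"spin":0},{"jaw":0.85,"offset":[0,0,17.1],"spin":0},{"jaw":0.7,"offset":[0,0,17.1],"spin":0}]' 40; python3 -m crank '[{"jaw":0.6,"offset":[0,0,0],"spin":0},{"jaw":0.5,"offset":[0,0,0],"spin":0},{"jaw":0,"offset":[0,0,0],"spin":0},{"jaw":0,"offset":[0,0,0],"spin":0},{"jaw":0,"offset":[0,0,0],"spin":0},{"jaw":0,"offset":[0,0,0],"spin":0},{"jaw":0,"offset":[0,0,0],"spin":0},{"jaw":0,"offset":[0,0,0],"spin":0},{"jaw":0,"offset":[0,0,0],"spin":0},{"jaw":0,"offset":[0,0,0],"spin":0}]';python3 -m crank '[{"jaw":0,"offset":[0,0,-1],"spin":0},{"jaw":0,"offset":[0,0,-3],"spin":0},{"jaw":0,"offset":[0,0,-6],"spin":0},{"jaw":0,"offset":[0,0,-9],"spin":0},{"jaw":0,"offset":[0,0,-12],"spin":0},{"jaw":0,"offset":[0,0,-15],"spin":0},{"jaw":0,"offset":[0,0,-17],"spin":0},{"jaw":0,"offset":[0,0,-17],"spin":0},{"jaw":0,"offset":[0,0,-17],"spin":0},{"jaw":0,"offset":[0,0,-17],"spin":0}]'; python3 - <<'E'
from h import *
go(.445,-.152,.19,95)
E
```

```text
t: 41.55
tcp_pos: [0.6154, 0.2111, 0.1901]
orientation: [[0.995, 0.097, -0.003], [0.097, -0.995, 0.004], [-0.003, -0.004, -1.0]]
wrist_force: [-0.4, -0.3, -0.7]
gripper_width: 1.004
t: 42.55
tcp_pos: [0.619, 0.2038, 0.0223]
orientation: [[0.996, 0.087, 0.003], [0.087, -0.996, 0.001], [0.003, -0.001, -1.0]]
wrist_force: [0.7, -0.2, 0.0]
gripper_width: 0.706
t: 43.55
tcp_pos: [0.6186, 0.2038, 0.0223]
orientation: [[0.996, 0.087, 0.002], [0.087, -0.996, 0.0], [0.002, -0.0, -1.0]]
wrist_force: [-0.9, -0.6, 6.5]
gripper_width: 0.56
t: 44.55
tcp_pos: [0.6168, 0.2029, 0.189]
orientation: [[0.996, 0.087, -0.003], [0.087, -0.996, -0.001], [-0.003, 0.001, -1.0]]
wrist_force: [0.6, 0.6, -0.6]
gripper_width: 0.566
off [-2.020e+01  3.387e+01 -1.000e-02] spin -0.0 q7 -1.98
```

```bash
python3 -m crank '[{"jaw":0,"offset":[-1.8,3,0],"spin":0},{"jaw":0,"offset":[-4.2,7,0],"spin":0},{"jaw":0,"offset":[-6.8,11.2,0],"spin":0},{"jaw":0,"offset":[-9.3,15.5,0],"spin":0},{"jaw":0,"offset":[-11.8,19.7,0],"spin":0},{"jaw":0,"offset":[-14.3,23.9,0],"spin":0},{"jaw":0,"offset":[-16.8,28,0],"spin":0},{"jaw":0,"offset":[-19,31.5,0],"spin":0},{"jaw":0,"offset":[-20.3,33.9,0],"spin":0},{"jaw":0,"offset":[-20.3,33.9,0],"spin":0}]'; python3 -m crank '[{"jaw":0,"offset":[0,0,1],"spin":0},{"jaw":0,"offset":[0,0,4],"spin":0},{"jaw":0,"offset":[0,0,8],"spin":0},{"jaw":0,"offset":[0,0,11],"spin":0},{"jaw":0,"offset":[0,0,13],"spin":0},{"jaw":0,"offset":[0,0,14.5],"spin":0},{"jaw":0,"offset":[0,0,15.5],"spin":0},{"jaw":0,"offset":[0,0,16],"spin":0},{"jaw":0,"offset":[0,0,16.3],"spin":0},{"jaw":0,"offset":[0,0,16.5],"spin":0}]'; python3 -m crank '[{"jaw":0,"offset":[0,0,0],"spin":0},{"jaw":0,"offset":[0,0,0.05],"spin":0},{"jaw":0,"offset":[0,0,0.1],"spin":0},{"jaw":0,"offset":[0,0,0.15],"spin":0},{"jaw":0,"offset":[0,0,0.15],"spin":0},{"jaw":0,"offset":[0,0,0.15],"spin":0},{"jaw":0,"offset":[0,0,0.15],"spin":0},{"jaw":0,"offset":[0,0,0.15],"spin":0},{"jaw":0,"offset":[0,0,0.15],"spin":0},{"jaw":0,"offset":[0,0,0.15],"spin":0}]'
```

```text
t: 45.55
tcp_pos: [0.4418, -0.1562, 0.1893]
orientation: [[0.997, 0.079, -0.004], [0.079, -0.997, -0.001], [-0.004, 0.001, -1.0]]
wrist_force: [-0.2, -0.9, -0.6]
gripper_width: 0.559
t: 46.55
tcp_pos: [0.4457, -0.1517, 0.0259]
orientation: [[0.996, 0.087, 0.001], [0.087, -0.996, -0.0], [0.001, 0.0, -1.0]]
wrist_force: [-0.1, 0.8, -0.4]
gripper_width: 0.557
t: 47.55
tcp_pos: [0.4451, -0.1519, 0.0243]
orientation: [[0.996, 0.087, 0.0], [0.087, -0.996, -0.0], [0.0, 0.0, -1.0]]
wrist_force: [0.2, -0.2, -0.4]
gripper_width: 0.56
```

```bash
python3 -m crank '[{"jaw":0,"offset":[0,0,0.07],"spin":0},{"jaw":0,"offset":[0,0,0.14],"spin":0},{"jaw":0,"offset":[0,0,0.2],"spin":0},{"jaw":0,"offset":[0,0,0.2],"spin":0},{"jaw":0.6,"offset":[0,0,0.2],"spin":0},{"jaw":0.7,"offset":[0,0,0.2],"spin":0},{"jaw":0.85,"offset":[0,0,0.2],"spin":0},{"jaw":1,"offset":[0,0,0.2],"spin":0},{"jaw":1,"offset":[0,0,0.2],"spin":0},{"jaw":1,"offset":[0,0,0],"spin":0}]';  python3 -m crank '[{"jaw":1,"offset":[0,0,-1],"spin":0},{"jaw":1,"offset":[0,0,-3],"spin":0},{"jaw":1,"offset":[0,0,-6],"spin":0},{"jaw":1,"offset":[0,0,-9],"spin":0},{"jaw":1,"offset":[0,0,-12],"spin":0},{"jaw":1,"offset":[0,0,-15],"spin":0},{"jaw":1,"offset":[0,0,-18],"spin":0},{"jaw":1,"offset":[0,0,-20],"spin":0},{"jaw":1,"offset":[0,0,-20],"spin":0},{"jaw":1,"offset":[0,0,-20],"spin":0}]';  python3 -m crank '[{"jaw":1,"offset":[0,4,0],"spin":0},{"jaw":1,"offset":[0,8,0],"spin":0},{"jaw":1,"offset":[0,12,0],"spin":0},{"jaw":1,"offset":[0,16,0],"spin":0},{"jaw":1,"offset":[0,20,0],"spin":0},{"jaw":1,"offset":[0,22,0],"spin":0},{"jaw":1,"offset":[0,24,0],"spin":0},{"jaw":1,"offset":[0,24,0],"spin":0},{"jaw":1,"offset":[0,24,0],"spin":0},{"jaw":1,"offset":[0,24,0],"spin":0}]'; python3 - <<'E'
from h import *
D=dict(blue=(.469,.120),green=(.600,-.187),red=(.601,.010),yellow=(.445,-.152))
Z=dict(blue=.025,green=.022,red=.012,yellow=.022)
for n in("top","scene"):
  im=eyes.read_camera(n);cv2.imwrite(f"pics/{n}7.png",im)
  # silhouettes: pixels of a dock-sized crop; report white-spot-relative blob
  E=eyes.calibration(n)
cv2.imwrite("pics/t7.png",cv2.imread("pics/top7.png")[120:310,200:450].repeat(3,0).repeat(3,1))
cv2.imwrite("pics/s7.png",cv2.imread("pics/scene7.png")[100:280,140:390].repeat(3,0).repeat(3,1))
E
```

```text
t: 48.55
tcp_pos: [0.4449, -0.1518, 0.0242]
orientation: [[0.996, 0.087, -0.001], [0.087, -0.996, 0.0], [-0.001, -0.0, -1.0]]
wrist_force: [0.1, -0.4, 0.4]
gripper_width: 0.999
t: 49.55
tcp_pos: [0.445, -0.1518, 0.2246]
orientation: [[0.996, 0.087, 0.001], [0.087, -0.996, -0.0], [0.001, 0.0, -1.0]]
wrist_force: [0.4, 0.1, -0.0]
gripper_width: 0.998
t: 50.55
tcp_pos: [0.466, -0.3892, 0.2235]
orientation: [[0.996, 0.089, -0.001], [0.089, -0.996, 0.002], [-0.001, -0.002, -1.0]]
wrist_force: [-0.6, -0.3, 0.5]
gripper_width: 0.999
```

View pics/t7.png

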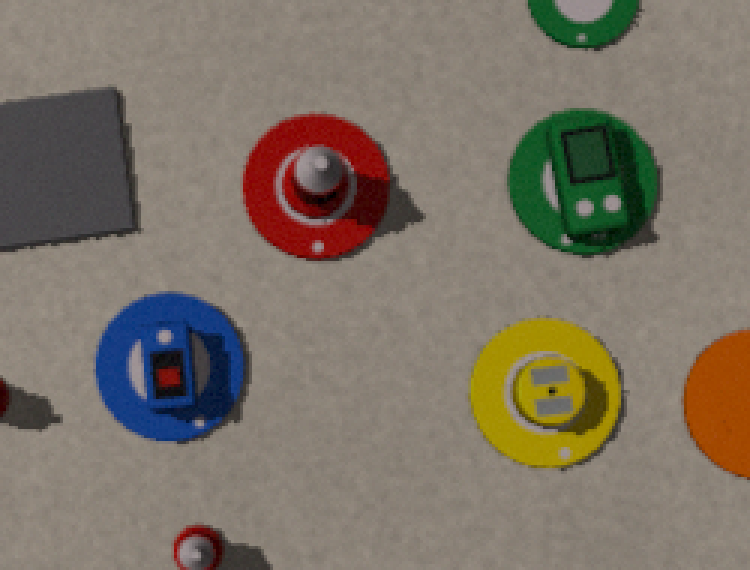

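View pics/s7.png

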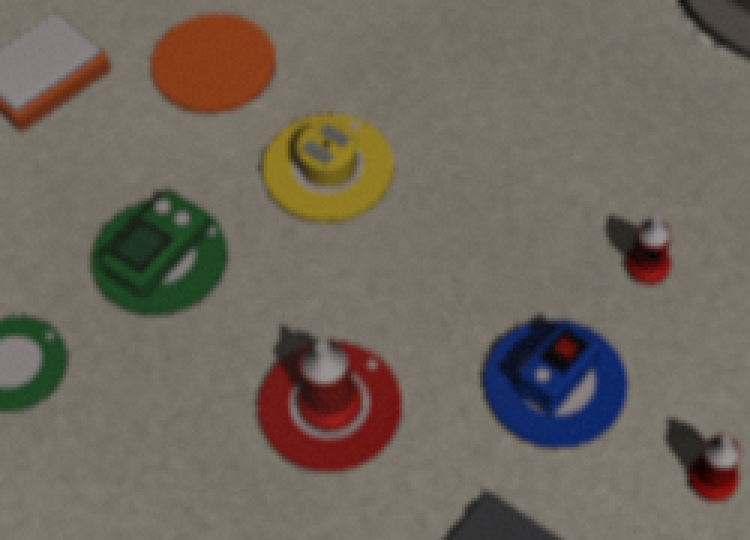

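The top view shows all four instruments on their own docks: recorder dot at (384,250), thermometer tip (307,174), oximeter top (256,241), meter top (397,179). The scene view confirms they are all flat or upright. One numeric check on both views, then I hand in.

```bash
python3 - <<'E'
from h import *
for n,s,ox,oy,Q in(("top",3,200,120,[("rec",(552,391),.036,(.445,-.152)),("therm",(321,162),.093,(.601,.010)),("oxi",(169,365),.042,(.469,.120)),("meter",(590,178),.036,(.6,-.187))]),
 ("scene",3,140,100,[("rec",(327,145),.036,(.445,-.152)),("therm",(322,343),.093,(.601,.010)),("oxi",(557,359),.042,(.469,.120)),("meter",(154,231),.036,(.6,-.187))])):
  for k,p,z,d in Q:
    w=ray(n,[(p[0]/s+ox-.33,p[1]/s+oy-.33)],z)[0];print(n,k,w.round(3),"err mm",((w-d)*1000).round(1))
a=cv2.imread("pics/top0.png")[195:250,105:155];b=cv2.imread("pics/top7.png")[195:250,105:155]
print("phone diff",cv2.absdiff(a,b).mean())
E
```

```text
top rec [ 0.443 -0.153] err mm [-2.  -1.4]
top therm [0.601 0.009] err mm [-0.2 -0.6]
top oxi [0.467 0.119] err mm [-2.5 -1.5]
top meter [ 0.596 -0.188] err mm [-3.9 -0.6]
scene rec [ 0.445 -0.15 ] err mm [0.3 1.7]
scene therm [0.6   0.009] err mm [-1.2 -0.9]
scene oxi [0.471 0.121] err mm [1.7 1.3]
scene meter [ 0.599 -0.188] err mm [-1.1 -1.3]
phone diff 2.0539393939393937
```

```bash
python3 -c "
from station import bot
print(bot.sense()['t'],bot.close_job())"
```

```text
the job is handed in; nothing more can be done
50.65 None
```

All four instruments are on the docks of their own colour, and I handed the job in at about 51 s of the 134 s allowed. I parked the oximeter on the mat to swap it with the thermometer, then parked the recorder there to swap it with the meter.

- **Position:** in the last pictures from both cameras, every instrument is within about 4 mm of its dock's centre (15 mm allowed). The two views disagree by up to 4 mm, mostly along x, which is roughly the calibration error.
- **Upright:** all four look flat or upright in both views. I judged tilt and height by eye only.
- **Forces:** wrist force never read above about 7 N at the end of any move. That is not the contact force on the docks, which I could not measure directly.
- **Phone:** the picture of the phone is unchanged from the start, apart from noise.
- **Robot:** the gripper was empty and clear of everything at hand-in.

No check failed.

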